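# Pump the bench clamp onto the wax mould and hold it shut

## Task

One of the two bench clamps has the rectangular two-part wax mould between its jaws, the other a round flask. Pump the trigger of the mould's clamp until its jaw touches the mould, then squeeze on gently until the jaw's sprung pad is pressed in about halfway, never to its stop, and finish while still holding the trigger squeezed so that the mould stays shut for the wax. Move the jaw by its trigger only, do not push the mould or jaw by hand, and leave the flask, its clamp and everything else alone.

Things in the scene. Friction and masses are not known exactly. Their poses are not given: they have to be found in the camera images.
- station: Twin bench clamp fixed to the bench: plywood plate 360 x 290 x 12 mm with two equal one-hand ratchet bar clamps, left at y = +85 mm, right at y = -85. Origin on the bench; x = the way the jaws advance (away from the robot), z up; plate x -160 to 200 mm. In each: black fixed grip (x -108 to -92, top z 188, 32 wide), steel trigger before it, sliding jaw, fixed jaw (face x = 170, top z 90).
- mould: Two-part wax mould: rectangular block, two aluminium halves, dark rubber seam across the middle, small brass socket on top. 60 mm (x, across the seam) x 50 (y) x 62 tall (66 with socket). Origin: centre of underside. Stands loose on the plate, 12 mm above the bench, in one of the clamps, square between the jaws, x along the clamp, within 5 mm of the fixed jaw.
- flask: Round dark steel casting flask with plaster in it, 56 mm diameter, 65 mm tall, standing in the other clamp. Origin at the centre of its underside. To be left alone.
- sprue_base: Round black rubber sprue base, 52 mm diameter, 26 mm tall, on the plate between the two clamps. Origin at the centre of its underside. Bystander.
- nozzle: Small brass nozzle, 22 mm diameter, 32 mm tall, upright on the plate between the clamps. Origin at the centre of its underside. Bystander.
- tongs: Steel flask tongs, about 310 mm long, 50 mm wide, 10 mm high, lying on the bench to the right. Origin at their middle, underside. Bystander.
- firebrick: Pale firebrick 110 x 70 x 55 mm on the bench to the left. Origin at the centre of its underside. Bystander.
- brush: Small brass-bristled brush about 175 mm long, 25 mm high, on the bench to the right. Origin near its middle, underside. Bystander.
- seat_left (a point): Point on the plate's top face in the middle of the left clamp's place for work, at station x = 138 mm, y = +85 mm, z = 12 mm; the thing standing in this clamp is within a few mm of it.
- trigger_left (a joint): Angle of the left trigger on its pin: 0 let go (leans 0.20 rad forward), 0.46 fully squeezed back to the grip (hard stop). Springs back (1.3 to 2.5 N at its top). Drives the jaw 25 mm per rad after about 0.14 rad of free play (first stroke up to 0.4); let go fully, the pawl slips back over one rack pin (8 mm pitch), the jaw stays. Full stroke: 8 mm of jaw. Push with the pad pressed: 5 to 10 N.
- lever_left: The left trigger, pulled back (station -x) to the grip. Origin on its pin: station x = -55, y = +85, 80 mm above the bench. Its top is 105 mm from the pin (z 183 at rest) and goes back 48 mm in a stroke. The upper 55 mm is a steel paddle 12 mm thick (x), 26 wide. In front of it the air is free above z 92 mm (jaws and mould are lower).
- jaw_left (a joint): Travel of the left sliding jaw and bar in station +x, in m: 0 fully open, 0.075 limit, 0 to 0.025 at the start. It rubs with 4.4 N, so it stays where it is left; under more load than that it slides back as soon as the trigger is let go.
- jawblock_left: The left clamp's grey sliding jaw block, 20 x 52 x 62 mm, behind the pad; its origin is the middle of the block in x and y, 45 mm above the bench.
- pad_left (a joint): How far the left clamp's sprung pad is pressed back towards its jaw block, in m: 0 free, 0.012 bottomed; 2.2 N per mm. The gap between pad plate and jaw block is 12 mm when free and shrinks as it is pressed (two steel guide pins come out behind the block by as much).
- plate_left: The left clamp's pad: steel plate 46 x 56 mm, 6 mm thick with its rubber facing, towards the work. Origin: middle of the rubber face in x and y, 45 mm above the bench; free, it is at station x = 55 mm + jaw travel. The mould's near face is 30 mm short of the mould's origin.
- seat_right (a point): Point on the plate's top face in the middle of the right clamp's place for work, at station x = 138 mm, y = -85 mm, z = 12 mm; the thing standing in this clamp is within a few mm of it.
- trigger_right (a joint): Angle of the right trigger on its pin: 0 let go (leans 0.20 rad forward), 0.46 fully squeezed back to the grip (hard stop). Springs back (1.3 to 2.5 N at its top). Drives the jaw 25 mm per rad after about 0.14 rad of free play (first stroke up to 0.4); let go fully, the pawl slips back over one rack pin (8 mm pitch), the jaw stays. Full stroke: 8 mm of jaw. Push with the pad pressed: 5 to 10 N.
- lever_right: The right trigger, pulled back (station -x) to the grip. Origin on its pin: station x = -55, y = -85, 80 mm above the bench. Its top is 105 mm from the pin (z 183 at rest) and goes back 48 mm in a stroke. The upper 55 mm is a steel paddle 12 mm thick (x), 26 wide. In front of it the air is free above z 92 mm (jaws and mould are lower).
- jaw_right (a joint): Travel of the right sliding jaw and bar in station +x, in m: 0 fully open, 0.075 limit, 0 to 0.025 at the start. It rubs with 4.4 N, so it stays where it is left; under more load than that it slides back as soon as the trigger is let go.
- jawblock_right: The right clamp's grey sliding jaw block, 20 x 52 x 62 mm, behind the pad; its origin is the middle of the block in x and y, 45 mm above the bench.
- pad_right (a joint): How far the right clamp's sprung pad is pressed back towards its jaw block, in m: 0 free, 0.012 bottomed; 2.2 N per mm. The gap between pad plate and jaw block is 12 mm when free and shrinks as it is pressed (two steel guide pins come out behind the block by as much).
- plate_right: The right clamp's pad: steel plate 46 x 56 mm, 6 mm thick with its rubber facing, towards the work. Origin: middle of the rubber face in x and y, 45 mm above the bench; free, it is at station x = 55 mm + jaw travel. The mould's near face is 30 mm short of the mould's origin.
Mind the look-alikes: they are no part of the job. Leave any blue or purple look-alike of the mould alone.

How it is judged (in metres and radians):
On the way:
1. the jaw's pad touches the mould (contact force between any of plate_left, plate_right and mould above 0.5 N), for 0.1 s.
At the end, for the whole second after the job is handed in: The mould stands upright and still in its clamp (within 30 mm of its seat), the pad of that clamp is pressed in 3 to 9.5 mm of its 12 mm and bears on the mould with over 3 N, and the fingers are holding that clamp's trigger squeezed (over 0.7 N on it, at least 0.04 rad from its rest position) (((horizontal distance between mould and seat_left below 0.03 m and value of joint pad_left between 0.003 and 0.0095 m and contact force between plate_left and mould above 3 N and contact force between the fingers and lever_left above 0.7 N and value of joint trigger_left above 0.04 rad) or (horizontal distance between mould and seat_right below 0.03 m and value of joint pad_right between 0.003 and 0.0095 m and contact force between plate_right and mould above 3 N and contact force between the fingers and lever_right above 0.7 N and value of joint trigger_right above 0.04 rad)) and angle between mould's own z axis and vertical below 0.08 rad and linear speed of mould below 0.01 m/s); the arm keeps its last pose, push and grip.
It fails at once if the mould is crushed: a pad is pressed almost to its stop (over 11.3 mm) (value of joint any of pad_left, pad_right above 0.0113 m).
It fails at once if the robot pushes the mould, the jaw or the pad itself instead of the trigger (contact force between any of the arm, the fingers and mould above 2 N or contact force between any of the arm, the fingers and jawblock_left above 2 N or contact force between any of the arm, the fingers and jawblock_right above 2 N or contact force between any of the arm, the fingers and plate_left above 2 N or contact force between any of the arm, the fingers and plate_right above 2 N).
It fails at once if the clamp with the round flask is worked (its jaw moves more than 6 mm) or the flask is moved more than 10 mm ((horizontal distance between flask and seat_left below 0.03 m and distance of jawblock_left from where it was at the start of the episode above 0.006 m) or (horizontal distance between flask and seat_right below 0.03 m and distance of jawblock_right from where it was at the start of the episode above 0.006 m) or distance of flask from where it was at the start of the episode above 0.01 m).
It fails at once if a bystander is moved more than 30 mm (distance of any of sprue_base, nozzle, tongs, firebrick, brush from where it was at the start of the episode above 0.03 m).
It also fails if it takes over 67 s, if anything falls off the work surface, if the arm or the gripper's body presses on something with over 40 N, if the wrist force passes 120 N, or if a joint passes its speed limit or range.

## Robot

A 6-joint arm with a two-finger parallel gripper is mounted at the origin on the work surface. World frame = base frame: x ahead of the robot, y to its left, z up, the work surface at z = 0. Lengths are in m, angles in degrees, forces in N, time in s.
With the tool pointing down it reaches from about 0.25 to 0.725 m from the base axis. Payload 9.7 kg.
Tool frame: the origin (TCP) lies between the finger pads; the fingertips stand 19 mm ahead of it and the grasp point (between the pads) is the TCP; z points along the fingers, y is the line along which they close (so a half turn about z gives the same grasp; the last joint's range is limited). The gripper opens to 85 mm and grips with 20 to 120 N. Pads are 22 mm wide; open, the fingers measure 114 mm over their backs; the gripper's body (76 mm by 85 mm) begins 54 mm behind the grasp point. The pads swing forward as they close: fully open they stand 13 mm farther back than shut.
Start: joints at [-71.104, 4.979, 10.078, 95.1, 0, 90], TCP at [0.178, -0.52, 0.25] pointing down, gripper open.
Joint ranges: [-179.16, 179.16], [-48.56, 103.87], [-65.8, 70.77], [-126.05, 130.52], [-82.76, 87.17], [-180, 180]. Speed limits (degrees/s): [127.2, 127.2, 147.25, 180, 180, 180].

## Interface

Orientations are given as [roll, pitch, yaw] about the fixed x, y, z axes, in that order (R = Rz(yaw) Ry(pitch) Rx(roll)).
In Python, from workcell import telemetry, camera, calibration, workorder gives the robot as it stands.
- The arm moves only by the tool play_rows, never from a script. Its argument "increments" is a list of rows, each a list of 3 entries, a list of its own where there are three numbers: the shift along the tool's x, y, z in mm, then the turn, a rotation vector about the tool's x, y, z in degrees, then the closure, from 0 (fully open) to 1 (shut). In form: [[[x, y, z], [ax, ay, az], jaw], ...]. A call has 1 to 20 rows; each row is the pose to reach, as a shift and turn from the pose commanded when the call began, along the tool's axes at that moment; what a row does not reach only later rows make up. A row lasts 1/10 s, in which the tool goes at most 50 mm and 8.59 degrees, less where a joint would pass 70% of its speed; a pose out of reach is approached as far as the arm can. A call with a gripper value outside its range is refused whole. The fingers move at their own pace and stop on an object; "grip_force" is the grip in N (left out, the last holds). Time passes only in rows, so rows that repeat a pose let the fingers close. It gives the time, the measured TCP pose, the force, the opening and the grip force at its end, in the units of the state.
- telemetry.get_obs(): the state, without advancing time (a new reading comes with each control period).
- camera(name): name is "side" or "top"; returns (picture, depth): 420x560x3 uint8, red, green, blue; 420x560 float32, m along the optical axis (not along the pixel's ray), 0 where there is no reading.
- calibration(name): a dict with "vertical_fov" (degrees; the focal length in pixels is half the picture's height over the tangent of half this angle, whatever the lens; pixels are square), "cx", "cy" (the principal point, pixels), "rvec" (rotation vector, rad) and "tvec" (3), from world to camera coordinates, as OpenCV has them. Camera axes: x right, y down, z forward; pixel columns grow to the right and rows downward; lengths in m; the calibration is good to about 2 mm. A picture is of the moment at which its call begins. calibration takes no time and is no camera call.
- workorder.job_done(): hands the job in; it is judged then, once.
The state is a dict: "time": time; "q": joint angles; "qd": joint speeds; "joint_efforts": joint torques, N m; "ee_pos": TCP position; "tcp_rot": TCP orientation; "wrist_force": force on the tool from outside, world axes, zero at the start; "torque": the same for the moment, N m; "opening": finger opening in m; "grasp_force": force on a finger pad.
Only numpy, scipy, OpenCV 4.12 (cv2) and the standard library are available. Lean on these libraries where they do the work, as an engineer would, in place of code of your own. Each camera call takes 0.05 s, during which the arm holds its last target. There are 200 camera calls.

## Working session

There is one attempt and no reset: what is moved stays moved. The work goes in short steps, Python scripts to look and compute and a tool call to move; the robot and the scene stay as the last step left them, time stands still between calls to the robot, and variables do not carry over. Pictures are saved under pics/ and viewed, at most 10 in all, crops included, and the job is handed in when it is done.

Besides the shell and the picture viewer there is one more tool, called after "Emit:" as name(argument=value, ...) on one line, values as JSON. play_rows: Moves the arm, as the interface text tells. Its arguments: {"type":"object","properties":{"increments":{"type":"array"},"grip_force":{"type":"number"}},"required":["increments"]}

```bash
mkdir -p pics; cat > h.py <<'E'
import numpy as np,cv2
from workcell import telemetry,camera,calibration,workorder
def cal(n):
    c=calibration(n);f=210/np.tan(np.radians(c["vertical_fov"])/2)
    R=cv2.Rodrigues(np.array(c["rvec"],float))[0];return f,c["cx"],c["cy"],R,np.array(c["tvec"],float).ravel()
def cloud(n,d):
    f,cx,cy,R,t=cal(n);v,u=np.mgrid[:d.shape[0],:d.shape[1]]
    P=np.stack([(u-cx)/f*d,(v-cy)/f*d,d],-1);return (P-t)@R
def ray(n,u,v,z):
    f,cx,cy,R,t=cal(n);C=-R.T@t;d=R.T@np.array([(u-cx)/f,(v-cy)/f,1]);return C+d*(z-C[2])/d[2]
def proj(n,X):
    f,cx,cy,R,t=cal(n);p=R@np.array(X)+t;return f*p[0]/p[2]+cx,f*p[1]/p[2]+cy
def snap(n,name):
    im,d=camera(n);cv2.imwrite(f"pics/{name}.png",im[:,:,::-1]);np.savez(f"pics/{name}.npz",im=im,d=d);return im,d
E
python3 - <<'E'
from h import *
for n in("top","side"):
    im,d=snap(n,n+"0");f,cx,cy,R,t=cal(n);print(n,f,cx,cy,-R.T@t,R[2],(d>0).mean())
o=telemetry.get_obs();print(o)
E
```

```text
top 528.0546601262422 282.53286300249204 209.08636856412247 [ 0.36515274 -0.01098208  1.55558742] [ 0.15683863  0.01675175 -0.98748216] 0.9961734693877551
side 485.9640940552575 285.5469291999498 213.37656240324358 [ 0.3108401  -1.12878525  1.11690173] [ 0.17588322  0.72508839 -0.66581673] 0.9961947278911565
{'time': 0.1, 'q': array([-7.11024283e+01,  5.00692613e+00,  1.00391652e+01,  9.51008564e+01,
       -4.87367261e-04,  8.99985752e+01]), 'qd': array([-0.04320854,  0.02215117,  0.11402624, -0.02149565, -0.03594462,
       -0.02687815]), 'joint_efforts': array([ 5.80669821e-04, -5.21557224e+01,  4.65655267e+01,  1.59022881e-02,
        3.79869687e-05,  1.61023110e-06]), 'ee_pos': array([ 0.1780679 , -0.5201727 ,  0.24966531]), 'tcp_rot': array([-1.79931383e+02,  4.85660581e-04,  1.88989971e+01]), 'wrist_force': array([ 1.4707762 , -0.32721787,  0.42228079]), 'torque': array([-0.03687637,  0.01128965,  0.01581771]), 'grasp_force': 0.0, 'opening': 0.08536092384660318}
```

View pics/top0.png

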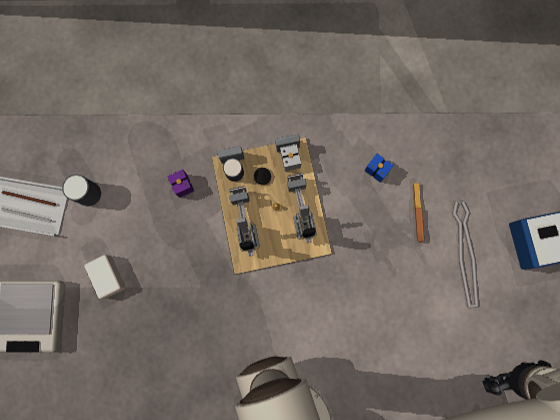

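View pics/side0.png

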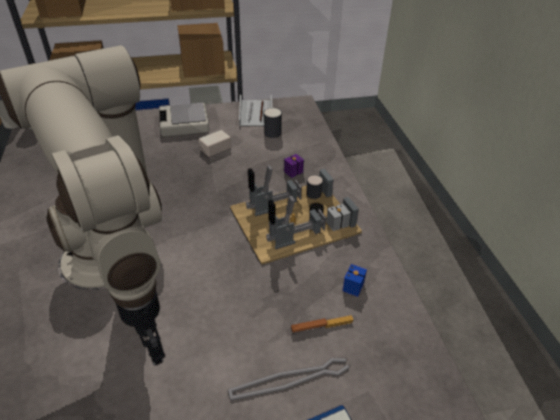

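The top view shows the mould (silver halves, brass socket near (290,155)) in the right-hand clamp and the flask at (233,169) in the left. The plate corners are near (213,157), (305,137), (331,254) and (235,274). The blue and purple blocks are decoys.

```bash
cat >> h.py <<'E'
def station():
    z=np.load("pics/top0.npz");im,d=z["im"],z["d"];P=cloud("top",d)
    hsv=cv2.cvtColor(im,cv2.COLOR_RGB2HSV);m=(cv2.inRange(hsv,(8,60,60),(30,255,255))>0)&(abs(P[...,2]-.012)<.008)
    m=cv2.morphologyEx(m.astype(np.uint8),cv2.MORPH_CLOSE,np.ones((5,5)))
    c=max(cv2.findContours(m,0,2)[0],key=cv2.contourArea).reshape(-1,2)
    X=np.array([ray("top",u,v,.012)[:2] for u,v in c]);return cv2.minAreaRect((X*1000).astype(np.float32)),P,im
E
python3 - <<'E'
from h import *
r,P,im=station();print(r)
(cx,cy),(w,h),a=r
b=cv2.boxPoints(r)/1000;print(b)
# long axis angle
e=[b[1]-b[0],b[2]-b[1]];e=max(e,key=np.linalg.norm);yaw=np.arctan2(e[1],e[0]);yaw=(yaw+np.pi/2)%np.pi-np.pi/2
c,s=np.cos(yaw),np.sin(yaw);R=np.array([[c,-s],[s,c]]);o=np.array([cx,cy])/1000-R@[.02,0]
print("yaw",np.degrees(yaw),"origin",o)
Q=(P[...,:2]-o)@R; z=P[...,2]
np.save("st.npy",[*o,yaw])
# height map of the clamps in station frame, right
for n in("top","side"):
    D=np.load(f"pics/{n}0.npz");PP=cloud(n,D["d"]);q=(PP[...,:2]-o)@R
    for y0 in(.085,-.085):
        print(n,y0)
        for lo,hi in((.02,.05),(.05,.08),(.08,.10),(.12,.15),(.15,.17),(.17,.2)):
            m=(abs(q[...,1]-y0)<.025)&(abs(q[...,0])<.2)&(PP[...,2]>lo)&(PP[...,2]<hi)
            print(lo,hi,m.sum(),np.round(np.histogram(q[m][:,0],bins=np.arange(-.16,.21,.02))[0],0), "ymed",np.median(q[m][:,1]) if m.any() else 0)
E
```

```text
((625.44287109375, 50.968719482421875), (361.7606201171875, 290.1500549316406), 11.896063804626465)
[[ 0.41854197  0.15564188]
 [ 0.47835264 -0.12827668]
 [ 0.83234376 -0.05370444]
 [ 0.77253306  0.2302141 ]]
yaw 11.896065 origin [0.60587241 0.04684598]
top 0.085
0.02 0.05 194 [ 0  6  8 17 22 12  7  4 12 32  0 17  0 37  6  0 14  0] ymed 0.07972096439004824
0.05 0.08 552 [  0   1  29   4  42  11   0  17  26  56  13  53   0  65 102  78  55   0] ymed 0.08522188056114419
0.08 0.1 446 [ 0  0  2 15 42 49  7  0  0 22 89 22  0 14 21 19 80 64] ymed 0.0840142322290178
0.12 0.15 48 [ 0  0 15  5  0 28  0  0  0  0  0  0  0  0  0  0  0  0] ymed 0.08240754117577095
0.15 0.17 36 [ 0  0 10  0  0 25  1  0  0  0  0  0  0  0  0  0  0  0] ymed 0.08407429909954633
0.17 0.2 130 [ 0  0 45 32  0 15 38  0  0  0  0  0  0  0  0  0  0  0] ymed 0.0847534305822847
top -0.085
0.02 0.05 181 [ 1  2 11 16 16 14  7  5 14 13 17 21  1 39  2  2  0  0] ymed -0.08165189718689989
0.05 0.08 621 [  0   0  25   3  39   7   2  17  24  30  36  51   0 108 103 116  60   0] ymed -0.08417556906866412
0.08 0.1 420 [  0   0   2  14  42
[... 824 characters left out ...]
ymed 0.07156323951169727
0.17 0.2 86 [ 0  0 32 24  0  7 23  0  0  0  0  0  0  0  0  0  0  0] ymed 0.07501770360139592
side -0.085
0.02 0.05 336 [ 0  0 28 39 35 32 21 20 24 23 20 18  1 56  5 11  3  0] ymed -0.10064872284290163
0.05 0.08 591 [ 0  0 38 39 45 39 22 25 20 23 49 43  2 76 60 61 49  0] ymed -0.09432767920114254
0.08 0.1 323 [ 0  0 21 32 49 56  9  0  0  2 58 16  0  0  1  0 45 34] ymed -0.09413069479600165
0.12 0.15 120 [ 0  0 45 27  0 44  4  0  0  0  0  0  0  0  0  0  0  0] ymed -0.09882571371905914
0.15 0.17 79 [ 0  0 32 10  0 28  9  0  0  0  0  0  0  0  0  0  0  0] ymed -0.09817842380208162
0.17 0.2 99 [ 0  0 38 22  0  9 30  0  0  0  0  0  0  0  0  0  0  0] ymed -0.0925452669888213
```

Emit:
play_rows(increments=[[[12,-6,-8],[0,0,0],1],[[36,-20,-20],[0,0,0.5],1],[[72,-39,-20],[0,0,1],1],[[108,-59,-20],[0,0,1.5],1],[[144,-79,-20],[0,0,2],1],[[180,-99,-20],[0,0,2.5],1],[[216,-118,-20],[0,0,3],1],[[252,-138,-20],[0,0,3.5],1],[[288,-158,-20],[0,0,4],1],[[324,-178,-20],[0,0,4.5],1],[[360,-197,-20],[0,0,5],1],[[396,-217,-20],[0,0,5.5],1],[[432,-237,-20],[0,0,6],1],[[468,-256,-20],[0,0,6.5],1],[[504,-276,-20],[0,0,7],1],[[536,-294,-20],[0,0,7],1],[[560,-307,-20],[0,0,7],1],[[573,-314,-20],[0,0,7],1],[[573,-314,-20],[0,0,7],1],[[573,-314,-20],[0,0,7],1]])

```text
time: 2.1
ee_pos: [0.6181, -0.0379, 0.2705]
tcp_rot: [180.0, 0.0, 11.9]
wrist_force: [-0.6, 0.0, -0.3]
opening: -0.0004
grasp_force: 0.0
```

```bash
cat >> h.py <<'E'
S=None
def tost(X):
    a=np.load("st.npy");c,s=np.cos(a[2]),np.sin(a[2]);X=np.array(X,float);return np.concatenate([(X[...,:2]-a[:2])@np.array([[c,-s],[s,c]]),X[...,2:]],-1)
def tow(X):
    a=np.load("st.npy");c,s=np.cos(a[2]),np.sin(a[2]);return np.array([a[0]+c*X[0]-s*X[1],a[1]+s*X[0]+c*X[1],X[2]])
def st():
    o=telemetry.get_obs();print(o["time"],"tcp st mm",np.round(tost(o["ee_pos"])*1000,1),"rot",np.round(o["tcp_rot"],2),"F",np.round(o["wrist_force"],2),o["opening"])
E
python3 - <<'E'
from h import *
st();im,d=snap("side","side1")
u,v=map(int,proj("side",tow([.03,-.085,.08])));print(u,v)
c=im[max(v-75,0):v+75,u-100:u+100];cv2.imwrite("pics/side1c.png",cv2.resize(c,None,fx=4,fy=4,interpolation=2)[:,:,::-1])
# mould and jaw from top0
z=np.load("pics/top0.npz");u,v=map(int,proj("top",tow([.06,-.085,.08])));c=z["im"][v-60:v+60,u-80:u+80];print(u,v);cv2.imwrite("pics/top0c.png",cv2.resize(c,None,fx=5,fy=5,interpolation=2)[:,:,::-1])
q=tost(cloud("top",z["d"]))
for y in(-.1,-.085,-.07):
    m=(abs(q[...,1]-y)<.006)&(q[...,0]>0)&(q[...,0]<.2);o=np.argsort(q[m][:,0]);print(y,[tuple(np.round(p*1000).astype(int)) for p in q[m][o][::2,[0,2]]])
E
```

```text
2.1 tcp st mm [ -5.6 -85.5 270.5] rot [1.7999e+02 3.0000e-02 1.1900e+01] F [-0.56  0.02 -0.35] -0.0003619604686411319
308 216
295 180
-0.1 [(np.int64(2), np.int64(10)), (np.int64(2), np.int64(10)), (np.int64(4), np.int64(16)), (np.int64(6), np.int64(14)), (np.int64(8), np.int64(9)), (np.int64(9), np.int64(11)), (np.int64(11), np.int64(13)), (np.int64(12), np.int64(6)), (np.int64(15), np.int64(6)), (np.int64(17), np.int64(11)), (np.int64(18), np.int64(21)), (np.int64(21), np.int64(6)), (np.int64(22), np.int64(9)), (np.int64(23), np.int64(12)), (np.int64(24), np.int64(12)), (np.int64(26), np.int64(12)), (np.int64(27), np.int64(15)), (np.int64(30), np.int64(10)), (np.int64(32), np.int64(14)), (np.int64(34), np.int64(12)), (np.int64(34), np.int64(6)), (np.int64(35), np.int64(17)), (np.int64(37), np.int64(14)), (np.int64(39), np.int64(8)), (np.int64(40), np.int64(64)), (np.int64(40), np.int64(50)), (np.int64(40), np.int64(68)), (np.int64(40), np.int64(52)), (np.int64(40), np.int64(55)), (np.int64(41), np.int64(45)), (np.int64(41), np.int64(61)), (np.int64(41), np.int64(85)), (np.int64(42)
[... 11390 characters left out ...]
2), np.int64(79)), (np.int64(164), np.int64(81)), (np.int64(165), np.int64(73)), (np.int64(168), np.int64(75)), (np.int64(169), np.int64(87)), (np.int64(169), np.int64(80)), (np.int64(170), np.int64(65)), (np.int64(170), np.int64(66)), (np.int64(171), np.int64(80)), (np.int64(171), np.int64(95)), (np.int64(173), np.int64(92)), (np.int64(175), np.int64(92)), (np.int64(175), np.int64(96)), (np.int64(177), np.int64(87)), (np.int64(179), np.int64(95)), (np.int64(179), np.int64(90)), (np.int64(181), np.int64(82)), (np.int64(182), np.int64(91)), (np.int64(184), np.int64(88)), (np.int64(185), np.int64(93)), (np.int64(187), np.int64(85)), (np.int64(189), np.int64(90)), (np.int64(190), np.int64(88))]
```

View pics/side1c.png

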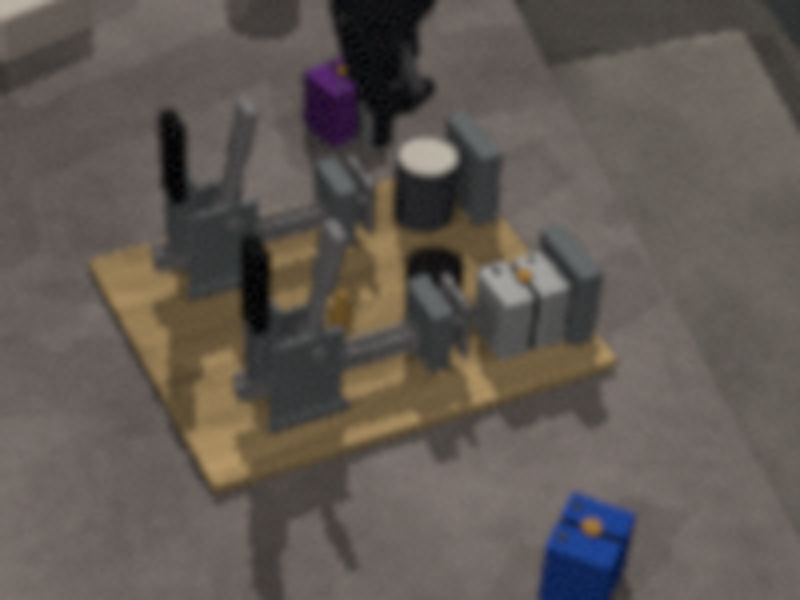

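View pics/top0c.png

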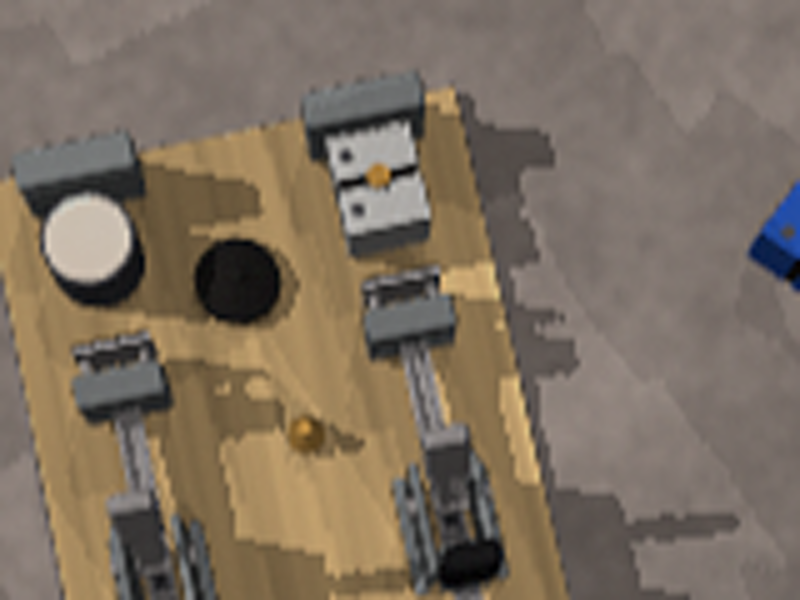

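The crops show the right clamp's jaw block at station x 41–61, pad face ~79, mould near face ~107 and fixed jaw face 170. That fits the given geometry, with a gap of about 28 mm. The closed fingers are above the right clamp, in front of its trigger (crop (330,240)).

Emit:
play_rows(increments=[[[0,0,10],[0,0,0],1],[[0,0,30],[0,0,0],1],[[0,0,50],[0,0,0],1],[[0,0,70],[0,0,0],1],[[0,0,88],[0,0,0],1],[[0,0,96],[0,0,0],1],[[0,0,96],[0,0,0],1],[[-4,0,96],[0,0,0],1],[[-10,0,96],[0,0,0],1],[[-16,0,96],[0,0,0],1],[[-20,0,96],[0,0,0],1],[[-20,0,96],[0,0,0],1]])

```text
time: 3.35
ee_pos: [0.5988, -0.042, 0.1752]
tcp_rot: [180.0, -0.1, 11.9]
wrist_force: [0.8, -0.4, 1.4]
opening: -0.0
grasp_force: 0.8
```

```bash
python3 - <<'E'
from h import *
st();im,d=snap("side","side2")
u,v=map(int,proj("side",tow([-.03,-.085,.12])));print(u,v)
c=im[max(v-75,0):v+75,u-100:u+100];cv2.imwrite("pics/side2c.png",cv2.resize(c,None,fx=4,fy=4,interpolation=2)[:,:,::-1])
E
```

```text
3.35 tcp st mm [-25.2 -85.4 175.2] rot [ 1.7998e+02 -8.0000e-02  1.1890e+01] F [ 0.78 -0.37  1.44] -4.783233866343457e-05
291 212
```

View pics/side2c.png

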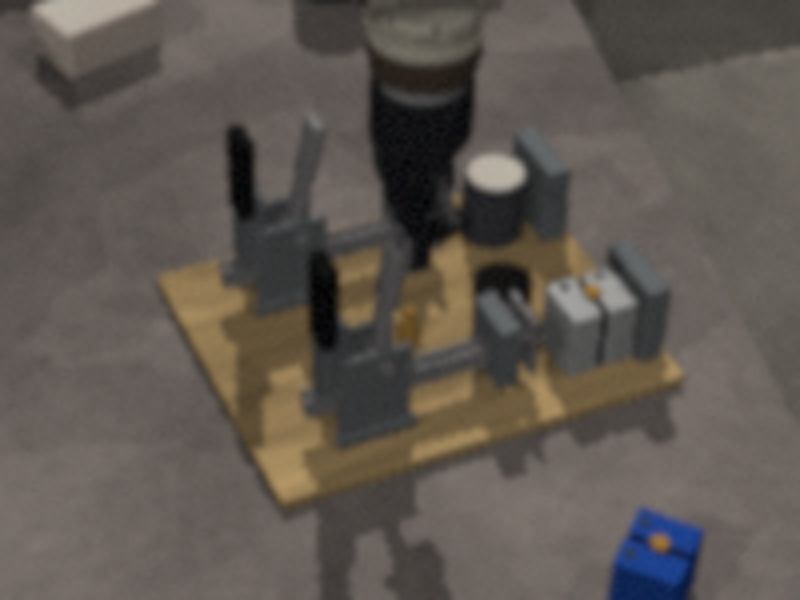

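The closed fingers stand right in front of the right trigger's paddle (paddle top ~(395,235), fingertips ~(420,260)). I'll pull the first stroke now.

Emit:
play_rows(increments=[[[-3,0,0],[0,0,0],1],[[-6,0,0],[0,0,0],1],[[-9,0,0],[0,0,0],1],[[-12,0,0],[0,0,0],1],[[-15,0,0],[0,0,0],1],[[-18,0,0],[0,0,0],1],[[-20,0,0],[0,0,0],1],[[-20,0,0],[0,0,0],1]])

```text
time: 4.2
ee_pos: [0.5792, -0.046, 0.1745]
tcp_rot: [180.0, -0.0, 11.9]
wrist_force: [3.5, 0.6, 3.8]
opening: 0.0002
grasp_force: 1.9
```

```bash
cat >> h.py <<'E'
def jaw(tag,n=3):
    """right clamp: edges of block, pad and mould along station x, median over n top pictures"""
    r=[]
    for i in range(n):
        im,d=snap("top",f"{tag}_{i}");q=tost(cloud("top",d));x,y,z=q[...,0],q[...,1],q[...,2]
        c=abs(y+.085)<.022
        b=np.sort(x[c&(x>.03)&(x<.115)&(z>.077)&(z<.095)]);b=b[:]
        g=np.argmax(np.diff(b)) if len(b)>3 else 0
        lev=q[(abs(y+.085)<.014)&(z>.172)&(z<.2)&(x>-.09)&(x<-.02)]
        r.append([b[0],b[g],b[g+1],b[-1]] if len(b)>3 else [0]*4)
        m=np.sort(x[c&(z>.03)&(z<.072)&(x>.085)&(x<.13)])
        blk=x[c&(z>.03)&(z<.075)&(x>.03)&(x<.085)]
        print(np.round(np.array(r[-1])*1000,1),len(b),"mould",np.round(np.percentile(m,10)*1000,1) if len(m) else None,"blockface",np.round(np.percentile(blk,[5,20,35])*1000,1) if len(blk) else None)
    return np.median(r,0)*1000
E
python3 - <<'E'
from h import *
st();print(jaw("a"))
E
```

```text
4.2 tcp st mm [-45.2 -85.3 174.5] rot [ 1.800e+02 -2.000e-02  1.189e+01] F [3.49 0.58 3.83] 0.0002316454989177333
[0 0 0 0] 0 mould 128.3 blockface None
[0 0 0 0] 0 mould None blockface None
[0 0 0 0] 0 mould None blockface None
[0. 0. 0. 0.]
```

```bash
sed -i 's/snap("top",f/snap(cam,f/;s/cloud("top",d));x,y,z/cloud(cam,d));x,y,z/;s/def jaw(tag,n=3)/def jaw(tag,n=3,cam="side")/' h.py
python3 - <<'E'
from h import *
st();print(jaw("a"))
# before
d=np.load("pics/side2.npz")["d"];q=tost(cloud("side",d));x,y,z=q[...,0],q[...,1],q[...,2]
for nm in("side2","a_0"):
    d=np.load(f"pics/{nm}.npz")["d"];q=tost(cloud("side",d));x,y,z=q[...,0],q[...,1],q[...,2]
    m=(abs(y+.085)<.035)&(z>.03)&(x>.02)&(x<.13)&(z<.095);print(nm,np.histogram(x[m],bins=np.arange(.02,.132,.004))[0])
E
```

```text
4.35 tcp st mm [-45.  -85.4 174.3] rot [180.    0.   11.9] F [3.6  0.96 3.8 ] 3.629880286629978e-05
[ 44.3  84.3 109.5 113. ] 81 mould 106.5 blockface [31.9 39.6 45. ]
[45.  65.7 76.1 84.1] 81 mould 106.8 blockface [32.2 39.9 45.1]
[ 43.8  83.7 107.  111. ] 83 mould 107.3 blockface [33.  39.4 44.7]
[ 44.31531056  83.72005436 106.95876797 110.98641192]
side2 [11  8  8  9 15 77 35 23 30 24  8  0  7 61 14  2  0  0  0  0  0 43 54 25
 23 21 23]
a_0 [ 8 11  8 10 10 11 90 25 29 25 20  9  1  6 63 15  1  0  0  0  0 34 70 20
 20 23 24]
```

Emit:
play_rows(increments=[[[-2,0,0],[0,0,0],1],[[-4,0,0],[0,0,0],1],[[-6,0,0],[0,0,0],1],[[-7,0,0],[0,0,0],1],[[-7,0,0],[0,0,0],1]])

```text
time: 5.0
ee_pos: [0.5723, -0.0474, 0.174]
tcp_rot: [-180.0, 0.0, 11.9]
wrist_force: [4.7, 0.3, -1.3]
opening: 0.0002
grasp_force: 1.9
```

```bash
python3 - <<'E'
from h import *
st();print(jaw("b"))
E
```

```text
5.0 tcp st mm [-52.3 -85.3 174. ] rot [-1.7999e+02  3.0000e-02  1.1890e+01] F [ 4.73  0.27 -1.27] 0.0002200980289566701
[46.6 67.7 78.  85.2] 76 mould 107.1 blockface [33.  40.4 47.1]
[ 46.2  86.7 109.2 113.8] 86 mould 106.7 blockface [33.8 41.6 47.1]
[ 45.7  85.9 104.5 114. ] 86 mould 106.9 blockface [33.2 41.7 46.7]
[ 46.24915198  85.91701755 104.49609735 113.78494253]
```

Emit:
play_rows(increments=[[[-2,0,0],[0,0,0],1],[[-4,0,0],[0,0,0],1],[[2,0,0],[0,0,0],1],[[8,0,0],[0,0,0],1],[[14,0,0],[0,0,0],1],[[20,0,0],[0,0,0],1],[[26,0,0],[0,0,0],1],[[32,0,0],[0,0,0],1],[[36,0,0],[0,0,0],1],[[36,0,0],[0,0,0],1],[[30,0,0],[0,0,0],1],[[25,0,0],[0,0,0],1],[[20,0,0],[0,0,0],1],[[15,0,0],[0,0,0],1],[[10,0,0],[0,0,0],1],[[6,0,0],[0,0,0],1],[[2,0,0],[0,0,0],1],[[-2,0,0],[0,0,0],1],[[-4,0,0],[0,0,0],1],[[-4,0,0],[0,0,0],1]])

```text
time: 7.15
ee_pos: [0.5683, -0.0483, 0.1741]
tcp_rot: [-180.0, 0.0, 11.9]
wrist_force: [3.2, 1.6, 3.2]
opening: -0.0
grasp_force: 2.0
```

```bash
cat >> h.py <<'E'
def J(tag,n=3):
    st();o=[]
    for i in range(n):
        im,d=snap("side",f"{tag}_{i}");q=tost(cloud("side",d));x,y,z=q[...,0],q[...,1],q[...,2]
        b=x[(abs(y+.085)<.024)&(abs(y+.085)>.01)&(z>.025)&(z<.074)&(x>.03)&(x<.09)]
        h=np.histogram(b,bins=np.arange(.03,.09,.001))[0];k=np.argmax(np.convolve(h,np.ones(4),"same"))*.001+.03
        back=np.median(b[abs(b-k)<.004])
        t=x[(abs(y+.085)<.022)&(z>.076)&(z<.1)&(x>back+.022)&(x<back+.06)]
        m=x[(abs(y+.085)<.024)&(z>.03)&(z<.07)&(x>back+.05)&(x<.12)]
        o.append([back,np.median(t) if len(t) else np.nan,np.percentile(m,30) if len(m) else np.nan])
    print("block back, pad-plate mid, mould face",np.round(np.median(o,0)*1000,1))
E
python3 - <<'E'
from h import *
J("c")
for nm in("side2","a_0","b_0","c_0"):
    d=np.load(f"pics/{nm}.npz")["d"];q=tost(cloud("side",d));x,y,z=q[...,0],q[...,1],q[...,2]
    m=(abs(y+.085)<.035)&(z>.03)&(x>.02)&(x<.13)&(z<.095);print(nm,np.histogram(x[m],bins=np.arange(.02,.132,.004))[0])
E
```

```text
7.15 tcp st mm [-56.4 -85.4 174.1] rot [-1.800e+02  3.000e-02  1.189e+01] F [3.24 1.55 3.16] -3.1358450610975285e-05
block back, pad-plate mid, mould face [ 57.4  92.1 108.6]
side2 [11  8  8  9 15 77 35 23 30 24  8  0  7 61 14  2  0  0  0  0  0 43 54 25
 23 21 23]
a_0 [ 8 11  8 10 10 11 90 25 29 25 20  9  1  6 63 15  1  0  0  0  0 34 70 20
 20 23 24]
b_0 [ 8  8  8  9 11  9 38 69 30 24 23 17  5  1 27 47  9  1  0  0  0 30 61 26
 20 23 28]
c_0 [ 6  8 10 11  7  7 11  9 15 90 25 30 25 20  6  1  7 58 19  0  0 17 57 29
 21 21 19]
```

Emit:
play_rows(increments=[[[6,0,0],[0,0,0],1],[[12,0,0],[0,0,0],1],[[18,0,0],[0,0,0],1],[[24,0,0],[0,0,0],1],[[30,0,0],[0,0,0],1],[[36,0,0],[0,0,0],1],[[40,0,0],[0,0,0],1],[[40,0,0],[0,0,0],1],[[34,0,0],[0,0,0],1],[[29,0,0],[0,0,0],1],[[24,0,0],[0,0,0],1],[[19,0,0],[0,0,0],1],[[14,0,0],[0,0,0],1],[[10,0,0],[0,0,0],1],[[7,0,0],[0,0,0],1],[[4,0,0],[0,0,0],1],[[2,0,0],[0,0,0],1],[[0,0,0],[0,0,0],1],[[0,0,0],[0,0,0],1]])

```text
time: 9.2
ee_pos: [0.5684, -0.0483, 0.1741]
tcp_rot: [-180.0, 0.0, 11.9]
wrist_force: [3.3, 0.2, 2.7]
opening: -0.0
grasp_force: 2.1
```

```bash
python3 - <<'E'
from h import *
J("d")
E
```

```text
9.2 tcp st mm [-56.3 -85.4 174.1] rot [-1.800e+02  3.000e-02  1.189e+01] F [3.34 0.2  2.71] -5.619160352910873e-06
block back, pad-plate mid, mould face [ 65.6 100.  118.7]
```

Emit:
play_rows(increments=[[[6,0,0],[0,0,0],1],[[12,0,0],[0,0,0],1],[[18,0,0],[0,0,0],1],[[24,0,0],[0,0,0],1],[[30,0,0],[0,0,0],1],[[36,0,0],[0,0,0],1],[[40,0,0],[0,0,0],1],[[40,0,0],[0,0,0],1],[[34,0,0],[0,0,0],1],[[29,0,0],[0,0,0],1],[[24,0,0],[0,0,0],1],[[19,0,0],[0,0,0],1],[[14,0,0],[0,0,0],1],[[10,0,0],[0,0,0],1],[[7,0,0],[0,0,0],1],[[4,0,0],[0,0,0],1],[[2,0,0],[0,0,0],1],[[0,0,0],[0,0,0],1],[[0,0,0],[0,0,0],1]])

```text
time: 11.25
ee_pos: [0.5685, -0.0483, 0.1741]
tcp_rot: [-180.0, 0.0, 11.9]
wrist_force: [4.0, 0.7, 3.2]
opening: 0.0
grasp_force: 2.5
```

```bash
python3 - <<'E'
from h import *
J("e")
for nm in("c_0","d_0","d_1","e_0","e_1"):
    d=np.load(f"pics/{nm}.npz")["d"];q=tost(cloud("side",d));x,y,z=q[...,0],q[...,1],q[...,2]
    m=(abs(y+.085)<.024)&(z>.03)&(x>.05)&(x<.19)&(z<.095);print(nm,np.histogram(x[m],bins=np.arange(.05,.192,.003))[0])
im=np.load("pics/e_2.npz")["im"];u,v=map(int,proj("side",tow([.08,-.085,.06])))
c=im[v-60:v+60,u-80:u+80];cv2.imwrite("pics/e2c.png",cv2.resize(c,None,fx=5,fy=5,interpolation=2)[:,:,::-1])
E
```

```text
11.25 tcp st mm [-56.2 -85.4 174.1] rot [-1.800e+02  2.000e-02  1.189e+01] F [4.04 0.71 3.2 ] 4.4922283855454707e-05
block back, pad-plate mid, mould face [ 73.7 106.    nan]
c_0 [ 9 10 57 21  9 11 11  7  5  2  0  2 15 40 12  1  0  0  4 44 15  8  9  6
 10  5 13  8  9  9 15 10  8  5  8 14  4 10 12 13 30 16  6  8  5 11  4]
d_0 [ 9  6  9  5 36 44 14  7  9  8  7  4  1  0  7 32 22  6  2 16 14  9  6 11
  8  7 10 13  3  9 16  8  8  9 10  7  9  7  9 16 29 14  7 12  7  8  3]
d_1 [ 7  5  6  7 30 48 14  8  9  7 10  4  0  0  3 36 22  5  3 12 14 13  5  7
  9  9  7  8 10  8 14  7  8 13  7  9 11  6  8 12 33 10 10 12  8  7  4]
e_0 [ 5  6  5 11  5  6  6 55 31  6 10  9  7  8  2  1  4 19 29  8  2  4 12  9
  7  9  8 10  7  7 11 12  8  8  6  7 13  7  6 18 33 10  9  8  8  7  6]
e_1 [ 4 10  6  5  7  5  7 55 31  9 14  9  5 10  0  0  3 27 22  8 10  6  9 11
  7  7  9  5 14  4 13  9  8  9  9  7  9  9  7 17 27 14  9  7 11  4  8]
```

View pics/e2c.png

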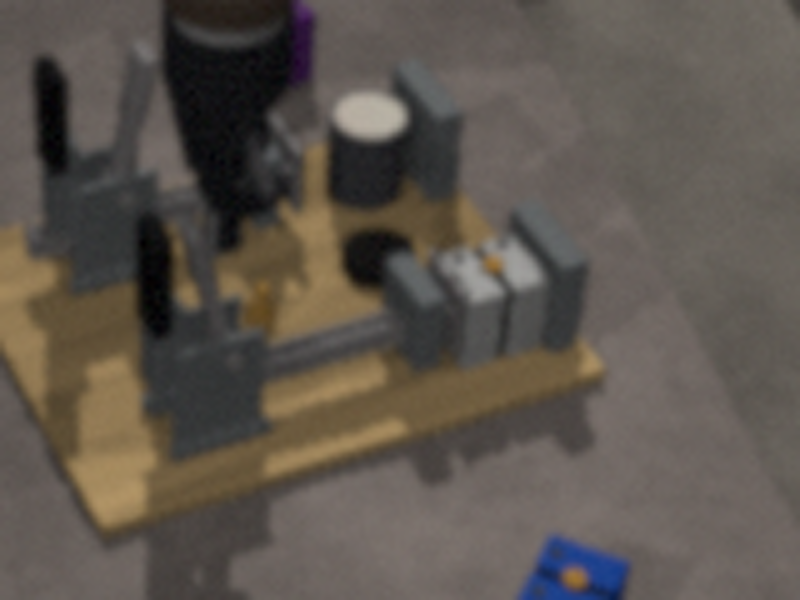

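The pad has reached the mould: the crop shows plate against mould near (440,290), and the block-to-pad spacing is down about 2 mm. The load is under the jaw's friction, so I'll release and take the last stroke part way.

Emit:
play_rows(increments=[[[6,0,0],[0,0,0],1],[[12,0,0],[0,0,0],1],[[18,0,0],[0,0,0],1],[[24,0,0],[0,0,0],1],[[30,0,0],[0,0,0],1],[[36,0,0],[0,0,0],1],[[40,0,0],[0,0,0],1],[[40,0,0],[0,0,0],1],[[34,0,0],[0,0,0],1],[[29,0,0],[0,0,0],1],[[25,0,0],[0,0,0],1],[[21,0,0],[0,0,0],1],[[18,0,0],[0,0,0],1],[[16,0,0],[0,0,0],1],[[16,0,0],[0,0,0],1]])

```text
time: 12.9
ee_pos: [0.5845, -0.045, 0.1749]
tcp_rot: [180.0, -0.1, 11.9]
wrist_force: [5.0, 0.9, 5.4]
opening: -0.0001
grasp_force: 2.8
```

```bash
python3 - <<'E'
from h import *
J("f",5)
E
```

```text
12.9 tcp st mm [-39.8 -85.4 174.9] rot [ 1.7998e+02 -1.0000e-01  1.1890e+01] F [5.04 0.88 5.38] -0.00012365117937952397
block back, pad-plate mid, mould face [ 76.1 107.1   nan]
```

Emit:
play_rows(increments=[[[-2,0,0],[0,0,0],1],[[-4,0,0],[0,0,0],1],[[-5,0,0],[0,0,0],1],[[-6,0,0],[0,0,0],1],[[-6,0,0],[0,0,0],1],[[-6,0,0],[0,0,0],1]])

```text
time: 13.75
ee_pos: [0.5791, -0.0461, 0.1749]
tcp_rot: [180.0, -0.1, 11.9]
wrist_force: [6.6, 1.3, 5.2]
opening: 0.0002
grasp_force: 3.6
```

```bash
python3 - <<'E'
from h import *
J("g",5)
im=np.load("pics/g_2.npz")["im"];u,v=map(int,proj("side",tow([.08,-.085,.06])))
c=im[v-45:v+45,u-60:u+60];cv2.imwrite("pics/g2c.png",cv2.resize(c,None,fx=6,fy=6,interpolation=2)[:,:,::-1])
E
```

```text
13.75 tcp st mm [-45.4 -85.5 174.9] rot [ 1.7998e+02 -1.2000e-01  1.1900e+01] F [6.63 1.29 5.24] 0.00015760523833625016
block back, pad-plate mid, mould face [ 77.2 107.2   nan]
```

View pics/g2c.png

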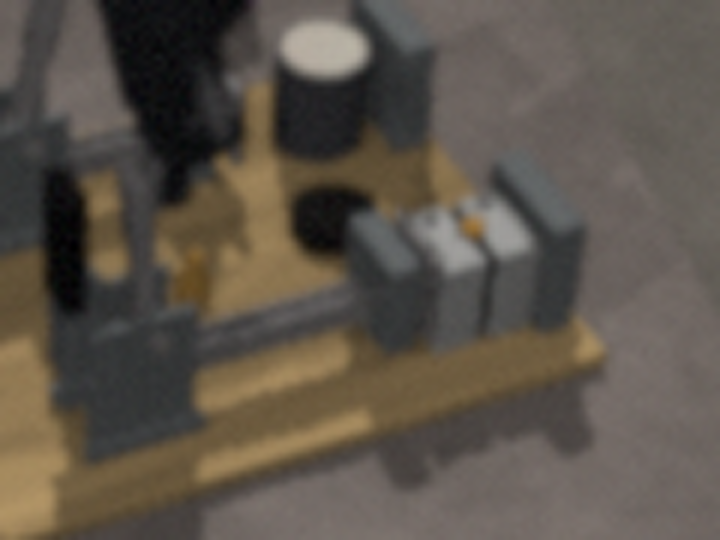

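Emit:
play_rows(increments=[[[-1.5,0,0],[0,0,0],1],[[-3,0,0],[0,0,0],1],[[-4,0,0],[0,0,0],1],[[-4,0,0],[0,0,0],1],[[-4,0,0],[0,0,0],1],[[-4,0,0],[0,0,0],1]])

```text
time: 14.6
ee_pos: [0.5753, -0.0469, 0.1748]
tcp_rot: [180.0, -0.1, 11.9]
wrist_force: [7.5, 1.3, 2.9]
opening: 0.0
grasp_force: 4.0
```

```bash
python3 - <<'E'
from h import *
J("h",6)
E
```

```text
14.6 tcp st mm [-49.3 -85.4 174.8] rot [ 1.7998e+02 -1.3000e-01  1.1900e+01] F [7.5  1.33 2.86] 4.8431909103417855e-05
block back, pad-plate mid, mould face [ 78.4 107.8   nan]
```

The two readings put the pad 5–6.5 mm in, near the middle of its travel. The trigger is held at about 7.5 N and the mould sits against the fixed jaw, so I'm handing in.

```bash
python3 - <<'E'
from h import *
st();print(workorder.job_done())
E
```

```text
14.9 tcp st mm [-49.3 -85.5 174.8] rot [ 1.7998e+02 -1.3000e-01  1.1900e+01] F [7.01 1.94 3.41] -0.00018533966375878824
the job is handed in; nothing more can be done
None
```

The job is handed in (no verdict came back): I pumped the right clamp (the mould's) on its trigger until the pad was pressed in about 5–6.5 mm by camera estimate, and the fingers still hold the trigger at about 7 N.

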